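# Fetch the strap-end punch from the tool chest and hold it ready over the punching board

## Task

Swing the lid of the wooden tool chest right back so that it stays open, then draw the strap-end punch (the all-steel one with the open U-shaped frame and round shank) out of its well, leaving the other tools and the things on the bench where they are. Hold it ready for the mallet over the middle of the punching board on the granite slab: upright, cutting edge down, frame square to the board, the edge about three centimetres above the board and never touching it. Finish like that, with the gripper still holding the punch there and the lid still open.

Things in the scene. Friction and masses are not known exactly. Their poses are not given: they have to be found in the camera images.
- chest: Fixed plywood chest, 126 (x) x 206 (y) x 95 mm without lid, walls 8 mm. Origin: centre of the underside; x from front (pull side) to back (hinge side), z up. Three wells in a row at x = 0, y = -58, 0, +58 mm, each 21 (x) x 38 (y) mm, floor 8 mm and mouth 44 mm above the bench. A tool stands foot down in each, which one where varies; their tops are 19 to 25 mm above the rim, inside the lid.
- lid (a joint): Lid angle: 0 shut, 1.85 rad fully back at its stop, leaning 16 degrees past upright. The lid is a wooden tray 126 x 206 x 40 mm, 0.3 kg, turning easily; it falls shut if let go below about 1.2 rad and falls back to the stop by itself above about 1.4 rad.
- lid_hinge (a point): Middle of the lid's hinge line, which runs along the chest's y at the back edge of the rim (63 mm behind the chest's origin, 95 mm above the bench). The front edge swings up and back about it.
- lid_handle (a point): Middle of the bar of the lid's D-shaped steel pull: round, 11 mm thick, 100 mm long along the chest's y, posts 42 mm either side; 30 mm clear gap to the lid's front face. Shut: 117 mm above the bench, 161 mm in front of and 22 mm above the hinge line. The bar can turn between pads that close across it, so the tool can stay pointing down while the lid swings.
- punch: Strap-end punch to take: dark steel, 112 mm long, 0.24 kg, loose. Origin: centre of the foot (cutting edge); z up the shank. Curved blade 34 (y) x 17 (x) x 25 mm high; open U frame of two arms narrowing to a 19 mm collar at 58 to 70 mm; round 14 mm shank from 70 to 106 mm; 18 mm head to 112 mm. Stands in its well with its axes along the chest's.
- oblong_punch: Not to be taken: dark steel oblong punch, solid body without a window, square 13 mm shank, 108 mm long, loose in a well. Origin: centre of its foot.
- stamp: Not to be taken: brass stamp with a round wooden handle up to 30 mm thick, 106 mm long, loose in a well. Origin: centre of its foot.
- slab: Fixed granite slab 290 (x) x 250 (y) x 50 mm with the punching board (270 x 210 x 12 mm, edges parallel to the slab's) on it. Origin: centre of the underside, on the bench; z up.
- board_middle (a point): Middle of the punching board's top face, 62 mm above the bench; axes as the slab's, along the board's edges.
- folder: Bystander: bone folder, a flat pale bar 18 x 140 x 6 mm lying on the board near its far edge, about 100 mm from the board's middle. Origin: centre of its underside.
- mallet: Bystander: mallet lying on the bench to the right of the slab, white round head 68 mm across and 90 mm long, dark handle, 240 mm over all. Origin: on the bench under the neck.
- dye_jar: Bystander: closed amber jar with black cap, 60 mm across, 75 mm high, standing on the bench between chest and slab, towards the far side. Origin: centre of its base.

How it is judged:
On the way, in this order (a step that is already met when the one before it is completed fails the run):
1. the lid is swung right back (past 1.6 rad), the punch still in its well (value of joint lid above 1.6 rad and z of punch in the frame of chest below 0.03 m), for 0.2 s.
2. the punch is drawn out, its foot higher than the rim of the chest (z of punch in the frame of chest above 0.097 m), for 0.1 s.
At the end, for the whole second after the job is handed in: Lid open past 1.6 rad; the fingers alone hold the punch (over 3 N), still, tilted under 0.17 rad, foot 12 to 60 mm above the board and within 30 mm of its middle, wide side within 0.2 rad of parallel to a board edge; the other two tools stand in their wells (value of joint lid above 1.6 rad and horizontal distance between punch and board_middle below 0.03 m and z of punch in the frame of board_middle between 0.012 and 0.06 m and angle between punch's own z axis and vertical below 0.17 rad and (angle between the y axis of punch and the x axis of slab, either way round below 0.2 rad or angle between the y axis of punch and the y axis of slab, either way round below 0.2 rad) and contact force between punch and the fingers above 3 N and contact force between punch and slab below 0.2 N and linear speed of punch below 0.03 m/s and z of each of oblong_punch, stamp in the frame of chest below 0.014 m); the arm keeps its last pose, push and grip.
It fails at once if the punch touches the board or slab (contact force between punch and slab above 0.5 N).
It fails at once if the oblong punch or the stamp is shifted more than 15 mm (distance of any of oblong_punch, stamp from where it was at the start of the episode above 0.015 m).
It fails at once if the mallet is moved more than 20 mm (distance of mallet from where it was at the start of the episode above 0.02 m).
It fails at once if the bone folder is moved more than 20 mm (distance of folder from where it was at the start of the episode above 0.02 m).
It fails at once if the dye jar is moved more than 20 mm (distance of dye_jar from where it was at the start of the episode above 0.02 m).
It also fails if it takes over 51 s, if anything falls off the work surface, if the arm or the gripper's body presses on something with over 40 N, if the wrist force passes 120 N, or if a joint passes its speed limit or range.

## Robot

A 6-joint arm with a two-finger parallel gripper is mounted at the origin on the work surface. World frame = base frame: x ahead of the robot, y to its left, z up, the work surface at z = 0. Lengths are in m, angles in rad, forces in N, time in s.
With the tool pointing down it reaches from about 0.325 to 1 m from the base axis. Payload 5.1 kg.
Tool frame: the origin (TCP) lies where the fingers leave the gripper's body, on its centre line; the fingertips stand 73 mm ahead of it and the grasp point (between the pads) lies 54 mm ahead of it (r.grip_depth is the distance from the TCP to the grasp point, in m); z points along the fingers, y is the line along which they close (so a half turn about z gives the same grasp; the last joint's range is limited). The gripper opens to 85 mm and grips with 20 to 120 N. Pads are 22 mm wide; open, the fingers measure 114 mm over their backs; the gripper's body (76 mm by 85 mm) begins 54 mm behind the grasp point. The pads swing forward as they close: fully open they stand 13 mm farther back than shut.
Start: joints at [-1.326, 0.124, 1.65, -0, 1.367, -0.083], TCP at [0.209, -0.615, 0.304] pointing down, gripper open.
Joint ranges: [-2.61, 2.61], [-1.02, 2.33], [0.03, 2.71], [-1.35, 4.49], [0.32, 2.68], [-2.91, 2.91]. Speed limits (rad/s): [2.57, 2.57, 3.14, 3.14, 3.14, 3.14].

## Interface

Orientations are given as a unit quaternion [w, x, y, z].
In Python, from station import r gives the robot as it stands.
- The arm moves only by the tool shift_gripper, called after "Call:" as name(argument=value, ...), one argument or row to a line, values as JSON. Schema: {"type":"object","properties":{"deltas":{"type":"array","items":{"type":"array","items":{"type":"number"},"minItems":5,"maxItems":5},"minItems":1,"maxItems":8},"only":{"type":"string"},"quiet":{"type":"boolean"},"lines":{"type":"string"}},"required":["deltas"],"additionalProperties":false}. deltas is a list of rows, 1 to 8 of them, each of 5 numbers: the opening from 0.0 (shut) to 1.0 (fully open), then dx, dy, dz in m, then a turn about the tool's z in rad; each row shifts and turns the commanded pose from where the row before left it, along the tool's axes as they then stand; what a row does not reach is not made up. A row lasts 1/12 s, in which the tool goes at most 0.0417 m and 0.125 rad, less where a joint would pass 70% of its speed; a pose out of reach is approached as far as the arm can. The fingers move at their own pace and stop on an object; the grip force is fixed at half the most. Time passes only in rows, so rows that do not move let the fingers close. The tool returns the time, the measured TCP pose, the force, the opening and the grip force at its end. only (a regular expression) keeps the lines of the reply that match it, lines (a string "A,B") keeps lines A to B, and quiet returns only ok. Input that does not fit is refused with a message, and nothing moves.
- r.get_state(): the state, without advancing time (a new reading comes with each control period).
- r.snapshot(name): name is "scene" or "top" or "wrist"; returns (picture, depth): 384x512x3 uint8, blue, green, red; 384x512 float32, m along the optical axis (not along the pixel's ray), 0 where there is no reading.
- r.get_calibration(name): a dict with "camera_matrix" (3x3 intrinsics, pixels), "D" ([k1, k2, p1, p2, k3] as OpenCV has them; the pictures are not rectified), "R" (3x3) and "t" (3): a world point X has camera coordinates R X + t; the wrist camera has in their place "tool_from_camera" (4x4, takes a point from camera to tool coordinates, whose origin is the TCP and whose axes are the flange's). Camera axes: x right, y down, z forward; pixel columns grow to the right and rows downward; lengths in m; the calibration is good to about 2 mm. A picture is of the moment at which its call begins: read the wrist's pose just before it. get_calibration takes no time and is no camera call.
- r.sign_off(): hands the job in; it is judged then, once.
The state is a dict: "time": time; "joints": joint angles; "joint_velocities": joint speeds; "tau": joint torques, N m; "eef_pos": TCP position; "tool_rot": TCP orientation; "force": force on the tool from outside, world axes, zero at the start; "ft_torque": the same for the moment, N m; "width": opening from 0.0 (shut) to 1.0 (fully open); "finger_force": force on a finger pad.
Only numpy, scipy, OpenCV 4.12 (cv2) and the standard library are available. Lean on these libraries where they do the work, as an engineer would, in place of code of your own. Each camera call takes 0.05 s, during which the arm holds its last target. There are 200 camera calls.

## Working session

There is one attempt and no reset: what is moved stays moved. The work goes in short steps, Python scripts to look and compute and a tool call to move; the robot and the scene stay as the last step left them, time stands still between calls to the robot, and variables do not carry over. Pictures are saved under pics/ and viewed, at most 11 in all, crops included, and the job is handed in when it is done.

```bash
ls; mkdir -p pics
```

Run:
```python
from station import r
import cv2,numpy as np
s=r.get_state();print(s)
for n in("scene","top"):
    p,d=r.snapshot(n);cv2.imwrite(f"pics/{n}0.png",p);np.save(f"pics/{n}0.npy",d)
    c=r.get_calibration(n);print(n,c)
print(r.get_calibration("wrist"))
```

```text
pics
station.py
{'time': 0.0, 'joints': array([-1.32560662e+00,  1.24520961e-01,  1.65170377e+00, -1.50462637e-05,
        1.36745248e+00, -8.26135277e-02]), 'joint_velocities': array([-0.00047846,  0.00040057,  0.00018083,  0.00057032, -0.0005645 ,
        0.00061724]), 'tau': array([ 6.81451293e-04, -4.23613000e+01, -3.65453553e+01,  1.21120356e-04,
        6.91338806e-03, -9.18922325e-06]), 'eef_pos': array([ 0.2091258 , -0.6149538 ,  0.30262498]), 'tool_rot': array([-1.03823840e-03,  9.86597387e-01,  1.63170184e-01, -9.19737470e-05]), 'force': array([ 0.88983719,  0.14082957, -0.42578896]), 'ft_torque': array([-0.03366779, -0.0118814 , -0.04644398]), 'finger_force': 0.0, 'width': 0.9996953965830012}
scene {'camera_matrix': array([[439.73482797,   0.        , 259.45902948],
       [  0.        , 439.73482797, 198.58373058],
       [  0.        ,   0.        ,   1.        ]]), 'D': array([-0.13210601,  0.        ,  0.        ,  0.        ,  0.        ]), 'R': array([[ 0.7053815 ,  0.70852316, -0.02078161],
       [ 0.46416958, -0.48387196, -0.74189927],
       [-0.53570845
[... 457 characters left out ...]
69 , -0.01440209, -0.98950532]]), 't': array([-0.08168634,  0.58142599,  1.25585461])}
{'camera_matrix': array([[283.17425628,   0.        , 257.37637084],
       [  0.        , 283.17425628, 191.75832899],
       [  0.        ,   0.        ,   1.        ]]), 'D': array([-0.06916633,  0.        ,  0.        ,  0.        ,  0.        ]), 'tool_from_camera': array([[ 1.32357550e-03, -9.58791482e-01, -2.84107623e-01,
         7.19473698e-02],
       [ 9.99999099e-01,  1.33219380e-03,  1.62889835e-04,
        -9.33549464e-04],
       [ 2.22309027e-04, -2.84107583e-01,  9.58792382e-01,
        -7.00251819e-02],
       [ 0.00000000e+00,  0.00000000e+00,  0.00000000e+00,
         1.00000000e+00]])}
```

View pics/top0.png

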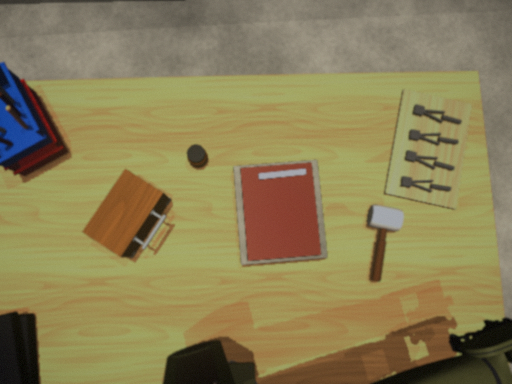

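View pics/scene0.png

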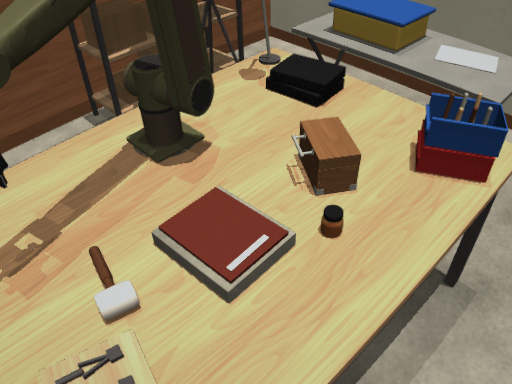

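The top view shows the chest near (130,215) with its pull near (160,238), the slab at (281,212), the jar at (197,156) and the mallet at (382,230). The lid is shut. Next I'll measure from the depth.

Create h.py:
```python
from station import r
import cv2,numpy as np
from scipy.spatial.transform import Rotation as Ro
def rot(s): return Ro.from_quat(np.array(s["tool_rot"])[[1,2,3,0]]).as_matrix()
def pose(n,s=None):
    "camera-to-world R,t"
    c=r.get_calibration(n)
    if n!="wrist": return c["R"].T,-c["R"].T@c["t"]
    T=c["tool_from_camera"];R=rot(s); return R@T[:3,:3],R@T[:3,3]+s["eef_pos"]
def cloud(n,d,s=None):
    c=r.get_calibration(n);v,u=np.indices(d.shape)
    q=cv2.undistortPoints(np.stack([u,v],-1).reshape(-1,1,2).astype(np.float64),c["camera_matrix"],c["D"]).reshape(*d.shape,2)
    R,t=pose(n,s); P=np.dstack([q*d[...,None],d])@R.T+t
    P[d==0]=np.nan; return P
def rect(P): 
    (c,wh,a)=cv2.minAreaRect(P[:,:2].astype(np.float32)*1000); return np.round(c,1),np.round(wh,1),round(a,2)
def comp(P,m,box):
    x0,x1,y0,y1=box
    return P[m&(P[...,0]>x0)&(P[...,0]<x1)&(P[...,1]>y0)&(P[...,1]<y1)]
```

Run:
```python
from h import *
for n in("top","scene"):
    d=np.load(f"pics/{n}0.npy");p=cv2.imread(f"pics/{n}0.png");P=cloud(n,d);Z=P[...,2]
    print(n)
    if n=="top":
        for px in[(130,215),(160,238),(281,212),(197,156),(386,217),(377,265),(283,174),(200,300)]:print(px,P[px[1],px[0]].round(3))
    else:
        for px in[(328,135),(225,230),(333,212)]:print(px,P[px[1],px[0]].round(3))
    np.save(f"pics/{n}P.npy",P)
P=np.load("pics/topP.npy");ct=P[215,130];cs=P[212,281]
for P,n in((np.load("pics/topP.npy"),"top"),(np.load("pics/sceneP.npy"),"scene")):
    Z=P[...,2];b=(ct[0]-.2,ct[0]+.2,ct[1]-.2,ct[1]+.2)
    q=comp(P,Z>ct[2]-.008,b);print(n,"lid",rect(q),len(q),np.median(q[:,2]))
    for lo,hi in((.105,.125),):
        q=comp(P,(Z>lo)&(Z<hi),b);print("mid",rect(q),len(q))
    q=comp(P,(Z>.055)&(Z<.075),(cs[0]-.2,cs[0]+.2,cs[1]-.2,cs[1]+.2));print("board",rect(q),len(q),np.median(q[:,2]))
    q=comp(P,(Z>.04)&(Z<.075),(cs[0]-.2,cs[0]+.2,cs[1]-.2,cs[1]+.2));print("slab",rect(q))
```

```text
top
(130, 215) [0.523 0.225 0.139]
(160, 238) [ 0.467  0.171 -0.004]
(281, 212) [ 0.529 -0.189  0.062]
(197, 156) [0.695 0.048 0.081]
(386, 217) [ 0.505 -0.49   0.07 ]
(377, 265) [ 0.369 -0.462  0.044]
(283, 174) [ 0.639 -0.199  0.067]
(200, 300) [0.282 0.052 0.003]
scene
(328, 135) [0.527 0.247 0.137]
(225, 230) [ 0.542 -0.185  0.063]
(333, 212) [0.707 0.049 0.074]
top lid (array([532.4, 246.7]), array([128.1, 206.7]), 56.09) 3545 0.1374014342255656
mid (array([486.8, 177.5]), array([ 42.6, 202. ]), 56.17) 276
board (array([ 532.8, -186.6]), array([284.2, 246.3]), 2.84) 6839 0.06313252742320286
slab (array([ 533.5, -186.6]), array([290.8, 250.9]), 3.14)
scene lid (array([532.5, 243.9]), array([126.3, 211.8]), 55.79) 1655 0.1361053025308404
mid (array([530.3, 188.6]), array([117.2, 238.7]), 88.19) 463
board (array([ 531.7, -187.6]), array([274.2, 215.4]), 3.46) 6345 0.06225546096740653
slab (array([ 532.8, -187.7]), array([291.8, 252.9]), 3.07)
```

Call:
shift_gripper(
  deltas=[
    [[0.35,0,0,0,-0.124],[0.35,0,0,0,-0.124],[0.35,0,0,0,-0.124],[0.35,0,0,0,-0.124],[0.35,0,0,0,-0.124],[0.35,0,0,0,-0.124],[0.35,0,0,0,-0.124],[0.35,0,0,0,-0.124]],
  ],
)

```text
refused: deltas[0]: the value is too long (schema: maxItems 5). Nothing was moved.
```

Nothing moved. I misread the format; it is a list of rows, each a list of 5 numbers. Resending.

Call:
shift_gripper(
  deltas=[
    [0.35,0,0,0,-0.124],
    [0.35,0,0,0,-0.124],
    [0.35,0,0,0,-0.124],
    [0.35,0,0,0,-0.124],
    [0.35,0,0,0,-0.124],
    [0.35,0,0,0,-0.124],
    [0.35,0,0,0,-0.124],
    [0.35,0,0,0,-0.124],
  ],
)

```text
time: 0.77
eef_pos: [0.2092, -0.6151, 0.3032]
tool_rot: [-0.001, 0.788, 0.615, 0.0]
force: [0.1, -0.6, -0.4]
width: 0.349
finger_force: 0.0
```

Call:
shift_gripper(
  deltas=[
    [0.35,0,0,0,-0.124],
    [0.35,0,0,0,-0.124],
    [0.35,0,0,0,-0.124],
    [0.35,0,0,0,-0.124],
    [0.35,0,0,0,-0.124],
    [0.35,0,0,0,-0.124],
    [0.35,0,0,0,-0.124],
    [0.35,0,0,0,-0.124],
  ],
)

```text
time: 1.43
eef_pos: [0.2092, -0.6151, 0.3031]
tool_rot: [-0.0, 0.4, 0.916, 0.001]
force: [0.3, -0.5, -0.9]
width: 0.349
finger_force: 0.0
```

Call:
shift_gripper(
  deltas=[
    [0.35,0,0,0,-0.118],
    [0.35,0,0,0,-0.118],
    [0.35,0,0,0,0],
  ],
)

```text
time: 1.68
eef_pos: [0.2092, -0.6151, 0.3032]
tool_rot: [-0.0, 0.292, 0.957, 0.001]
force: [0.3, -0.6, -1.1]
width: 0.349
finger_force: 0.0
```

Call:
shift_gripper(
  deltas=[
    [0.35,0.0106,0.0398,0,0],
    [0.35,0.0106,0.0398,0,0],
    [0.35,0.0106,0.0398,0,0],
    [0.35,0.0106,0.0398,0,0],
    [0.35,0.0106,0.0398,0,0],
    [0.35,0.0106,0.0398,0,0],
    [0.35,0.0106,0.0398,0,0],
    [0.35,0.0106,0.0398,0,0],
  ],
)

```text
time: 2.35
eef_pos: [0.3171, -0.3021, 0.3036]
tool_rot: [-0.0, 0.295, 0.956, 0.0]
force: [0.5, 0.0, -0.3]
width: 0.349
finger_force: 0.0
```

Call:
shift_gripper(
  deltas=[
    [0.35,0.0106,0.0398,0,0],
    [0.35,0.0106,0.0398,0,0],
    [0.35,0.0106,0.0398,0,0],
    [0.35,0.0106,0.0398,0,0],
    [0.35,0.0106,0.0398,0,0],
    [0.35,0.0106,0.0398,0,0],
    [0.35,0.0106,0.0398,0,0],
    [0.35,0.0106,0.0398,0,0],
  ],
)

```text
time: 3.02
eef_pos: [0.4249, 0.0095, 0.304]
tool_rot: [0.0, 0.294, 0.956, 0.0]
force: [1.3, -0.4, 0.4]
width: 0.35
finger_force: 0.0
```

Call:
shift_gripper(
  deltas=[
    [0.35,0.0106,0.0398,0,0],
    [0.35,0.0106,0.0398,0,0],
    [0.35,0.0106,0.0398,0,0],
    [0.35,0,0,0,0],
    [0.35,0,0,0,0],
  ],
)

```text
time: 3.43
eef_pos: [0.4653, 0.1259, 0.3034]
tool_rot: [-0.001, 0.292, 0.956, -0.0]
force: [-0.1, -0.2, -0.2]
width: 0.348
finger_force: 0.0
```

Run:
```python
from h import *
s=r.get_state();print(s["eef_pos"],rot(s).round(3),s["joints"])
p,d=r.snapshot("wrist");cv2.imwrite("pics/w1.png",p);P=cloud("wrist",d,s);np.save("pics/w1P.npy",P)
```

```text
[0.4653368  0.12591896 0.30336575] [[-0.83   0.558 -0.001]
 [ 0.558  0.83  -0.   ]
 [ 0.001 -0.001 -1.   ]] [ 1.52939000e-01 -2.58088406e-01  2.01371111e+00 -2.09728738e-04
  1.38749908e+00 -8.25724475e-01]
```

View pics/w1.png

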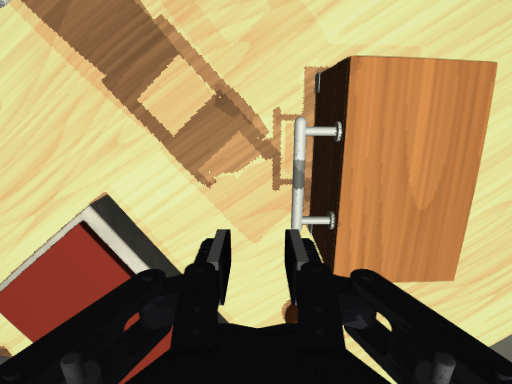

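The wrist view shows the bar running from (299,120) to (297,228), with posts at rows 131 and 220, and the lid face just to its right.

Run:
```python
from h import *
P=np.load("pics/w1P.npy");q=P[118:232,285:320].reshape(-1,3);q=q[(q[:,2]>.105)&(q[:,2]<.13)]
X=np.array([np.cos(.977),np.sin(.977)]);Y=np.array([-X[1],X[0]])
u=q[:,:2]@X;v=q[:,:2]@Y
print(len(q),q[:,2].max(),np.percentile(q[:,2],95),np.median(u),np.percentile(u,[2,50,98]),v.min(),v.max())
b=[];
for k in np.arange(v.min(),v.max(),.01):
    m=(v>=k)&(v<k+.01);print(k.round(3),m.sum(),np.percentile(u[m],[3,20,50]).round(4),np.percentile(q[m,2],95).round(4))
L=P[(P[...,2]>.128)&(P[...,2]<.145)];print("lid",rect(L),np.median(L[:,2]))
L=L[(L[:,2]>.131)];print("u,v",np.percentile(L[:,:2]@X,[1,99]),np.percentile(L[:,:2]@Y,[1,99]))
print("center ref",np.array([.5324,.245])@X,np.array([.5324,.245])@Y)
P=np.load("pics/topP.npy");c=comp(P,P[...,2]>.128,(.38,.68,.1,.4));print("top",np.percentile(c[:,:2]@X,[1,99]),np.percentile(c[:,:2]@Y,[1,99]))
c=comp(P,(P[...,2]>.105)&(P[...,2]<.126),(.38,.55,.08,.25));print("top bar",np.percentile(c[:,:2]@X,[3,10,50]),c[:,:2].mean(0),c[:,2].max())
```

```text
1577 0.12513873279408774 0.12354793185914552 0.40316166441396634 [0.39750553 0.40316166 0.42101515] -0.3546564026113841 -0.24958107683862218
-0.355 155 [0.3978 0.4003 0.4059] 0.1235
-0.345 194 [0.398  0.4006 0.4064] 0.1234
-0.335 112 [0.3979 0.3994 0.4022] 0.1235
-0.325 122 [0.3975 0.3991 0.4022] 0.1237
-0.315 125 [0.3977 0.3989 0.4021] 0.1235
-0.305 124 [0.3976 0.3991 0.4024] 0.1235
-0.295 134 [0.3974 0.3989 0.4019] 0.1239
-0.285 136 [0.3976 0.3992 0.402 ] 0.1235
-0.275 139 [0.3975 0.3991 0.4022] 0.1235
-0.265 267 [0.3977 0.4003 0.4064] 0.1235
-0.255 69 [0.3978 0.3993 0.4023] 0.1238
lid (array([531.5, 245.1]), array([127.5, 206.7]), 56.12) 0.13560463028531797
u,v [0.43765316 0.56177446] [-0.40026513 -0.20182708]
center ref 0.500945466985275 -0.3041848107761215
top [0.43879873 0.5638415 ] [-0.40437313 -0.20251727]
top bar [0.39863041 0.39966672 0.41333635] [0.4799069 0.1815033] 0.12594407502105365
```

Call:
shift_gripper(
  deltas=[
    [0.3,0.0131,0.0377,0,0],
    [0.3,0,0,0.03,0],
    [0.3,0,0,0.03,0],
    [0.3,0,0,0.02,0],
    [0.3,0,0,0,0],
    [0.3,0,0,0,0],
  ],
)

```text
time: 3.98
eef_pos: [0.475, 0.1612, 0.223]
tool_rot: [-0.001, 0.294, 0.956, -0.001]
force: [1.3, -0.7, 0.3]
width: 0.294
finger_force: 0.0
```

Run:
```python
from h import *
s=r.get_state();print(s["eef_pos"],s["force"])
X=np.array([np.cos(.977),np.sin(.977)]);Y=np.array([-X[1],X[0]]);print(s["eef_pos"][:2]@X,s["eef_pos"][:2]@Y)
p,d=r.snapshot("wrist");cv2.imwrite("pics/w2.png",p);P=cloud("wrist",d,s);np.save("pics/w2P.npy",P)
q=P[(P[...,2]>.108)&(P[...,2]<.128)];u=q[:,:2]@X;v=q[:,:2]@Y;m=(v>-.30)&(v<-.27)&(u<.42)&(u>.38)
print(m.sum(),np.percentile(u[m],[2,50,98]),np.percentile(q[m,2],95))
```

```text
[0.47498463 0.1612136  0.22298627] [ 1.25704478 -0.70823842  0.28437353]
0.39937684382857075 -0.3034771098319975
760 [0.39737144 0.40249482 0.40770886] 0.12357255723818823
```

View pics/w2.png

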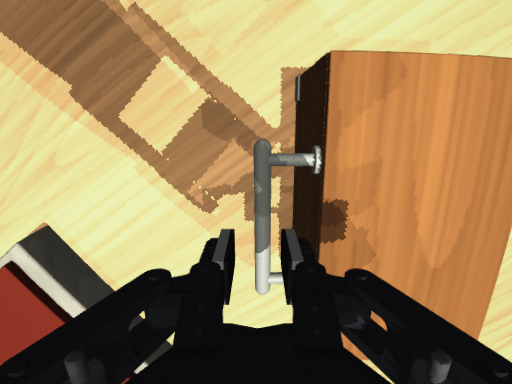

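The bar at column 262 sits between the fingertips (233 and 282). It needs 3 mm more along y, then I'll go down and close.

Call:
shift_gripper(
  deltas=[
    [0.3,0.001,0.003,0.02,0],
    [0.3,0,0,0.02,0],
    [0.3,0,0,0.0115,0],
    [0.3,0,0,0,0],
    [0,0,0,0,0],
    [0,0,0,0,0],
    [0,0,0,0,0],
    [0,0,0,0,0],
  ],
)

```text
time: 4.7
eef_pos: [0.4762, 0.1643, 0.1736]
tool_rot: [-0.0, 0.292, 0.956, -0.002]
force: [-2.9, -6.4, 0.4]
width: 0.101
finger_force: 58.4
```

```bash
python3 -c "
import numpy as np
R=np.hypot(.161,.022);a=np.arctan2(.022,-.161)
t=np.arange(0,1.81,.1);p=np.c_[R*np.cos(a-t),R*np.sin(a-t)]
for k,d in zip(t[1:],np.diff(p,axis=0)):print(round(k,2),d.round(4))"
```

```text
0.1 [0.003 0.016]
0.2 [0.0046 0.0156]
0.3 [0.0061 0.015 ]
0.4 [0.0076 0.0144]
0.5 [0.009  0.0135]
0.6 [0.0103 0.0126]
0.7 [0.0115 0.0115]
0.8 [0.0126 0.0103]
0.9 [0.0135 0.009 ]
1.0 [0.0144 0.0076]
1.1 [0.0151 0.0061]
1.2 [0.0156 0.0046]
1.3 [0.016 0.003]
1.4 [0.0162 0.0014]
1.5 [ 0.0162 -0.0002]
1.6 [ 0.0161 -0.0019]
1.7 [ 0.0159 -0.0035]
1.8 [ 0.0154 -0.005 ]
```

Call:
shift_gripper(
  deltas=[
    [0,0,0.003,-0.016,0],
    [0,0,0.0046,-0.0156,0],
    [0,0,0.0061,-0.015,0],
    [0,0,0,0,0],
  ],
)

```text
time: 5.03
eef_pos: [0.4843, 0.1763, 0.2234]
tool_rot: [-0.0, 0.292, 0.956, -0.002]
force: [-9.3, -7.9, 4.1]
width: 0.103
finger_force: 59.0
```

Call:
shift_gripper(
  deltas=[
    [0,0,0.0076,-0.0144,0],
    [0,0,0.009,-0.0135,0],
    [0,0,0.0103,-0.0126,0],
    [0,0,0.0115,-0.0115,0],
    [0,0,0,0,0],
  ],
)

```text
time: 5.45
eef_pos: [0.5063, 0.209, 0.2774]
tool_rot: [0.001, 0.292, 0.956, -0.0]
force: [-11.5, -7.6, 12.7]
width: 0.1
finger_force: 59.9
```

Call:
shift_gripper(
  deltas=[
    [0,0,0.0126,-0.0103,0],
    [0,0,0.0135,-0.009,0],
    [0,0,0.0144,-0.0076,0],
    [0,0,0,0,0],
  ],
)

```text
time: 5.78
eef_pos: [0.5297, 0.2438, 0.3045]
tool_rot: [0.002, 0.292, 0.956, 0.002]
force: [-7.5, -2.7, 11.2]
width: 0.101
finger_force: 61.6
```

Call:
shift_gripper(
  deltas=[
    [0,0,0.0151,-0.0061,0],
    [0,0,0.0156,-0.0046,0],
    [0,0,0.016,-0.003,0],
    [0,0,0,0,0],
  ],
)

```text
time: 6.12
eef_pos: [0.5564, 0.2827, 0.3173]
tool_rot: [0.003, 0.292, 0.956, 0.002]
force: [-2.4, -1.6, 9.3]
width: 0.095
finger_force: 61.3
```

Call:
shift_gripper(
  deltas=[
    [0,0,0.0162,-0.0014,0],
    [0,0,0.0162,0.0002,0],
    [0,0,0.0161,0.0019,0],
    [0,0,0.0159,0.0035,0],
    [0,0,0.007,0.002,0],
    [0,0,0,0,0],
  ],
)

```text
time: 6.62
eef_pos: [0.5963, 0.3414, 0.3085]
tool_rot: [0.003, 0.292, 0.956, 0.002]
force: [3.7, 0.8, 5.9]
width: 0.096
finger_force: 62.1
```

Run:
```python
from h import *
p,d=r.snapshot("scene");cv2.imwrite("pics/s2.png",cv2.resize(p[60:260,200:460],None,fx=3,fy=3))
```

```text
(no output)
```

View pics/s2.png

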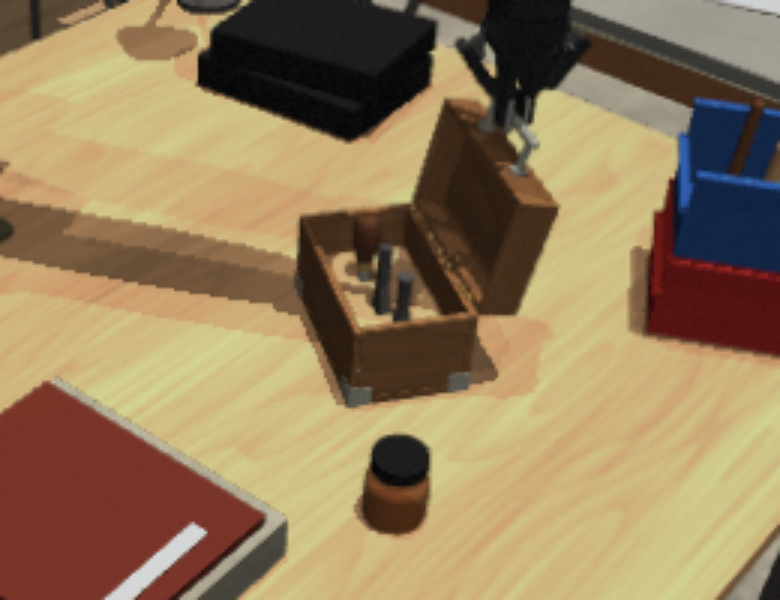

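The lid leans back past upright, with the brass stamp at the far end of the chest (crop 368,240) and two dark tools at (383,280) and (403,297). I'll let go, rise and look from above the chest.

Call:
shift_gripper(
  deltas=[
    [0.3,0,0,0,0],
    [0.3,0,0,0,0],
    [0.3,0,0,0,0],
    [0.3,0,0,-0.025,0],
    [0.3,0,0,-0.03,0],
    [0.3,0,0,-0.03,0],
    [0.5,0,-0.03,0,0],
    [0.5,0,-0.03,0,0],
  ],
)

```text
time: 7.33
eef_pos: [0.5607, 0.2906, 0.3927]
tool_rot: [0.001, 0.292, 0.956, 0.001]
force: [-0.3, -0.5, -0.4]
width: 0.5
finger_force: 0.0
```

Call:
shift_gripper(
  deltas=[
    [0.5,0,-0.03,0,0],
    [0.5,0,-0.026,0,0],
    [0.5,0,0,0,0],
    [0.5,0,0,0,0],
    [0.5,0,0,0,0],
  ],
)

```text
time: 7.75
eef_pos: [0.5292, 0.2441, 0.3902]
tool_rot: [-0.0, 0.293, 0.956, 0.0]
force: [0.2, 1.1, -0.0]
width: 0.502
finger_force: 0.0
```

Run:
```python
from h import *
s=r.get_state();p,d=r.snapshot("wrist");cv2.imwrite("pics/w3.png",p);P=cloud("wrist",d,s);np.save("pics/w3P.npy",P)
```

```text
(no output)
```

View pics/w3.png

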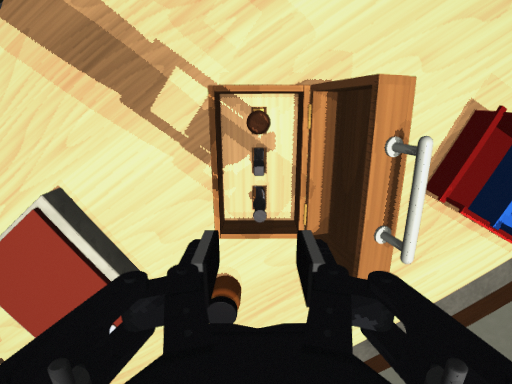

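Stamp at (258,122) and two steel tools at (259,165) and (260,210). The lower head looks round, so I'll zoom in and measure.

Run:
```python
from h import *
p=cv2.imread("pics/w3.png");cv2.imwrite("pics/w3c.png",cv2.convertScaleAbs(cv2.resize(p[90:240,205:315],None,fx=4,fy=4,interpolation=cv2.INTER_CUBIC),alpha=1.6,beta=25))
P=np.load("pics/w3P.npy");X=np.array([np.cos(.979),np.sin(.979)]);Y=np.array([-X[1],X[0]])
u=P[...,:2]@X;v=P[...,:2]@Y;z=P[...,2]
for a,b in((150,182),(186,226)):
    m=np.zeros(z.shape,bool);m[a:b,248:272]=1;m&=(z>.107)&(z<.135)
    print(m.sum(),z[m].max(),np.median(z[m]),"u",np.percentile(u[m],[2,50,98]).round(4),"v",np.percentile(v[m],[2,50,98]).round(4))
m=(z>.085)&(z<.105)&(u>.42)&(u<.58)&(v>-.42)&(v<-.19);print("rim",np.percentile(u[m],[1,99]),np.percentile(v[m],[1,99]))
L=(u>.56)&(u<.75)&(z>.2);print("lidtop max z",z[L].max())
s=r.get_state();e=s["eef_pos"];print("tcp",e[:2]@X,e[:2]@Y,e[2])
```

```text
112 0.11763899075540168 0.11541697424216038 u [0.494  0.499  0.5053] v [-0.3102 -0.3036 -0.2976]
155 0.12232874502429364 0.1198519992265974 u [0.4926 0.5015 0.5093] v [-0.37   -0.3612 -0.3541]
rim [0.43766554 0.57948961] [-0.40625027 -0.20181331]
lidtop max z 0.41323031092096846
tcp 0.49825224042603083 -0.3030903081578846 0.39012159043587025
```

View pics/w3c.png

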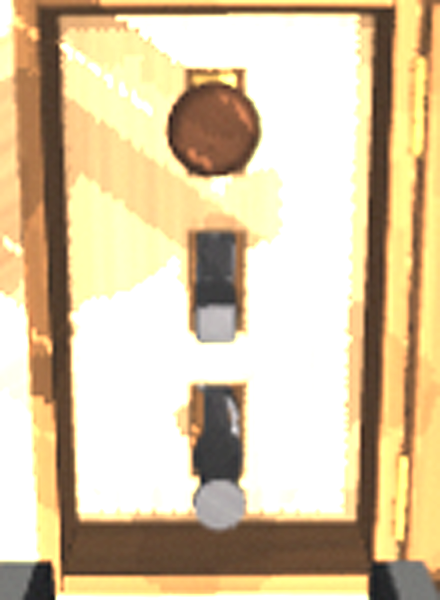

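The lower tool has the round head, so it is the punch (u .501, v -.3615, top z .120). I'll move over it and check again.

Call:
shift_gripper(
  deltas=[
    [0.5,-0.0295,0.0027,0,0],
    [0.5,-0.029,0,0,0],
    [0.5,0,0,0.035,0],
    [0.5,0,0,0.035,0],
    [0.5,0,0,0.035,0],
    [0.5,0,0,0.035,0],
    [0.5,0,0,0.03,0],
    [0.5,0,0,0,0],
  ],
)

```text
time: 8.47
eef_pos: [0.576, 0.2133, 0.2114]
tool_rot: [-0.006, 0.292, 0.956, -0.004]
force: [-0.6, 0.2, -1.2]
width: 0.501
finger_force: 0.0
```

Call:
shift_gripper(
  deltas=[
    [0.5,0,0,0,0],
    [0.5,0,0,0,0],
  ],
)

```text
time: 8.63
eef_pos: [0.5806, 0.2144, 0.2223]
tool_rot: [0.001, 0.292, 0.956, 0.001]
force: [-0.1, 1.1, 0.7]
width: 0.505
finger_force: 0.0
```

Run:
```python
from h import *
s=r.get_state();p,d=r.snapshot("wrist");cv2.imwrite("pics/w4.png",p);P=cloud("wrist",d,s)
X=np.array([np.cos(.979),np.sin(.979)]);Y=np.array([-X[1],X[0]])
u=P[...,:2]@X;v=P[...,:2]@Y;z=P[...,2];m=(z>.108)&(z<.13)&(abs(u-.5)<.02)&(v<-.33)&(v>-.385)
print(m.sum(),np.percentile(z[m],95),np.percentile(u[m],[2,50,98]),np.percentile(v[m],[2,50,98]))
e=s["eef_pos"];print("tcp",e[:2]@X,e[:2]@Y,e[2])
```

```text
576 0.12083736399481437 [0.49290967 0.50082103 0.50869174] [-0.37015553 -0.36144785 -0.35418263]
tcp 0.5018278003409744 -0.3622977415911925 0.22233356885679972
```

View pics/w4.png

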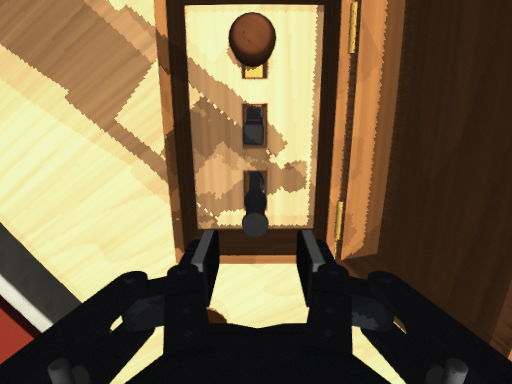

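The round head at (255,222) is centred between the fingers to within 1 mm. Going down and gripping.

Call:
shift_gripper(
  deltas=[
    [0.5,0,-0.001,0.02,0],
    [0.5,0,0,0.02,0],
    [0.5,0,0,0.02,0],
    [0.5,0,0,0.008,0],
    [0.5,0,0,0,0],
    [0.5,0,0,0,0],
    [0,0,0,0,0],
    [0,0,0,0,0],
  ],
)

```text
time: 9.35
eef_pos: [0.5801, 0.2132, 0.1547]
tool_rot: [0.002, 0.293, 0.956, 0.001]
force: [0.1, 0.0, -0.1]
width: 0.227
finger_force: 0.0
```

Call:
shift_gripper(
  deltas=[
    [0,0,0,0,0],
    [0,0,0,0,0],
    [0,0,0,0,0],
  ],
)

```text
time: 9.6
eef_pos: [0.5801, 0.2131, 0.1547]
tool_rot: [0.002, 0.293, 0.956, 0.001]
force: [-0.7, 0.1, 5.8]
width: 0.165
finger_force: 58.2
```

It is holding the 14 mm shank (width 0.165). Lifting straight up.

Call:
shift_gripper(
  deltas=[
    [0,0,0,-0.01,0],
    [0,0,0,-0.02,0],
    [0,0,0,-0.02,0],
    [0,0,0,-0.02,0],
    [0,0,0,-0.02,0],
    [0,0,0,-0.02,0],
    [0,0,0,-0.02,0],
    [0,0,0,-0.02,0],
  ],
)

```text
time: 10.27
eef_pos: [0.5783, 0.2127, 0.3029]
tool_rot: [-0.001, 0.293, 0.956, -0.0]
force: [0.6, -0.6, -2.0]
width: 0.168
finger_force: 59.2
```

Call:
shift_gripper(
  deltas=[
    [0,0,0,0,0],
    [0,0,0,0,0],
    [0,0,0,0,0],
  ],
)

```text
time: 10.52
eef_pos: [0.5782, 0.2127, 0.3007]
tool_rot: [-0.001, 0.293, 0.956, -0.001]
force: [-0.5, 0.3, -2.6]
width: 0.163
finger_force: 59.2
```

Run:
```python
from h import *
s=r.get_state();R=rot(s);e=s["eef_pos"]
a=np.arctan2(R[1,0],R[0,0]);b=np.deg2rad(3.1)
d=np.array([.5327,-.187,e[2]])-e;print(np.degrees(a),"turn for x at 93.1:",a-np.pi/2-b,"at 183.1:",a-np.pi-b,"d tool",R.T@d,s["joints"])
p,_=r.snapshot("scene");cv2.imwrite("pics/s3.png",cv2.resize(p[60:260,200:460],None,fx=3,fy=3))
```

```text
145.97853977692304 turn for x at 93.1: 0.9229046227540951 at 183.1: -0.6478917040408014 d tool [-0.18589902 -0.35672248  0.00036945] [ 2.65325622e-01  5.32575850e-02  1.73105754e+00  5.51200860e-05
  1.35989717e+00 -7.11697524e-01]
```

View pics/s3.png

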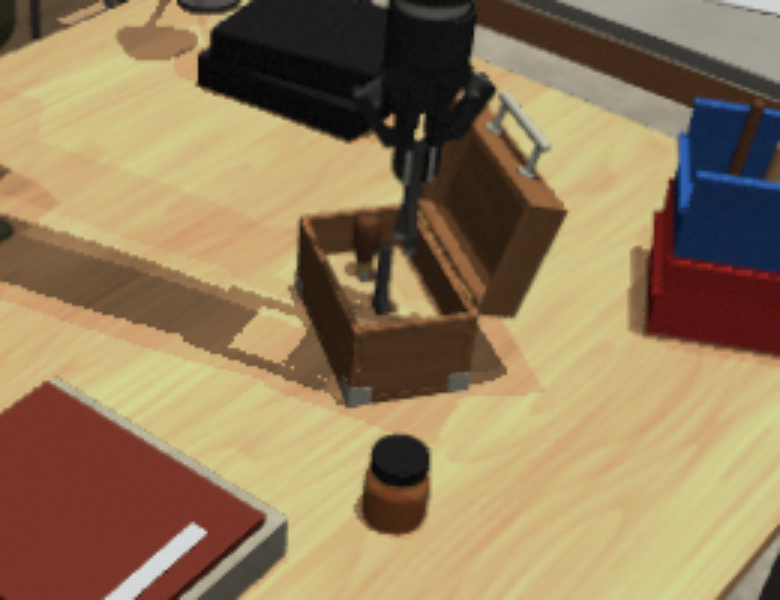

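The punch is clear of the chest, the lid is at its stop, and the other two tools are still standing. Carrying it to the board and turning square.

Call:
shift_gripper(
  deltas=[
    [0,-0.006,-0.0115,0,0],
    [0,-0.012,-0.023,0,0],
    [0,-0.015,-0.0288,0,0],
    [0,-0.015,-0.0288,0,0],
    [0,-0.015,-0.0288,0,0],
    [0,-0.015,-0.0288,0,0],
    [0,-0.015,-0.0288,0,0],
    [0,-0.015,-0.0288,0,0],
  ],
)

```text
time: 11.23
eef_pos: [0.5511, -0.0214, 0.3008]
tool_rot: [-0.001, 0.293, 0.956, -0.0]
force: [1.0, 0.0, -1.2]
width: 0.166
finger_force: 59.2
```

Call:
shift_gripper(
  deltas=[
    [0,-0.015,-0.0288,0,0],
    [0,-0.015,-0.0288,0,0],
    [0,-0.015,-0.0288,0,0],
    [0,-0.015,-0.0288,0,0],
    [0,-0.012,-0.023,0,0],
    [0,-0.006,-0.0115,0,0],
    [0,0,0,0,0],
    [0,0,0,0,0],
  ],
)

```text
time: 11.9
eef_pos: [0.5327, -0.1874, 0.3013]
tool_rot: [-0.001, 0.293, 0.956, 0.0]
force: [1.0, 0.3, -3.3]
width: 0.168
finger_force: 59.2
```

Call:
shift_gripper(
  deltas=[
    [0,0,0,0,-0.06],
    [0,0,0,0,-0.108],
    [0,0,0,0,-0.108],
    [0,0,0,0,-0.108],
    [0,0,0,0,-0.108],
    [0,0,0,0,-0.108],
    [0,0,0,0,-0.048],
    [0,0,0,0,0],
  ],
)

```text
time: 12.57
eef_pos: [0.5334, -0.1855, 0.3019]
tool_rot: [-0.0, -0.028, 1.0, 0.0]
force: [0.8, 0.5, -1.7]
width: 0.165
finger_force: 59.2
```

Call:
shift_gripper(
  deltas=[
    [0,0,0,0,0],
    [0,0,0,0,0],
    [0,0,0,0,0],
  ],
)

```text
time: 12.82
eef_pos: [0.5334, -0.1866, 0.3023]
tool_rot: [-0.0, -0.027, 1.0, 0.0]
force: [-0.4, -0.7, -2.6]
width: 0.168
finger_force: 59.2
```

Run:
```python
from h import *
s=r.get_state();R=rot(s);e=s["eef_pos"];print(np.degrees(np.arctan2(R[1,0],R[0,0])),R.T@(np.array([.5327,-.187,e[2]])-e))
p,d=r.snapshot("scene");cv2.imwrite("pics/s4.png",cv2.resize(p[90:290,140:340],None,fx=3,fy=3))
P=cloud("scene",d);m=np.zeros(d.shape,bool)
m=(abs(P[...,0]-e[0])<.04)&(abs(P[...,1]-e[1])<.04)&(P[...,2]>.09)&(P[...,2]<.225);q=P[m]
for z in np.arange(.1,.225,.01):
    k=q[abs(q[:,2]-z)<.005]
    if len(k):print(z.round(3),len(k),(k[:,:2].mean(0)-e[:2]).round(4))
```

```text
-176.89653147396845 [ 7.12339833e-04 -3.48222853e-04  1.83395035e-08]
0.15 1 [-0.007   0.0073]
0.16 32 [-0.0018 -0.0006]
0.17 29 [-0.0028 -0.0012]
0.18 38 [ 0.0012 -0.0015]
0.19 24 [ 0.0038 -0.0012]
0.2 25 [ 0.0033 -0.0017]
0.21 22 [ 0.0055 -0.0024]
0.22 26 [ 0.0057 -0.0028]
```

View pics/s4.png

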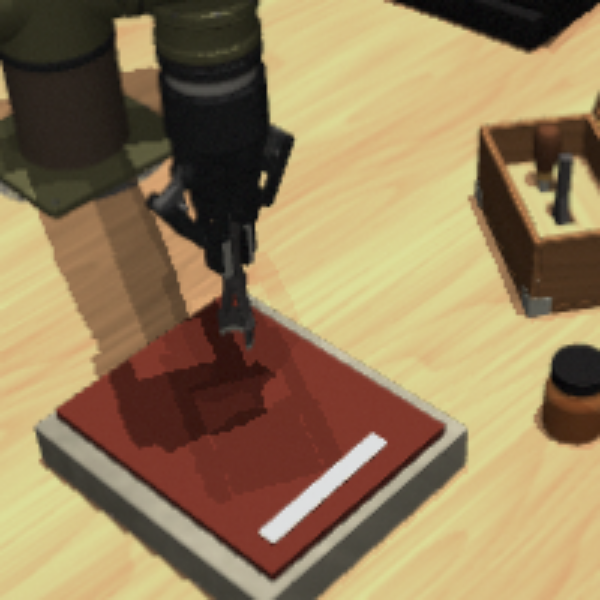

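The punch hangs upright over the board with its foot at about z 0.155. I'll lower it 60 mm and check tilt and squareness from the wrist camera.

Call:
shift_gripper(
  deltas=[
    [0,0,0,0.01,0],
    [0,0,0,0.015,0],
    [0,0,0,0.015,0],
    [0,0,0,0.012,0],
    [0,0,0,0.008,0],
    [0,0,0,0,0],
    [0,0,0,0,0],
    [0,0,0,0,0],
  ],
)

```text
time: 13.53
eef_pos: [0.5338, -0.1873, 0.2433]
tool_rot: [0.001, -0.027, 1.0, -0.0]
force: [0.0, 0.0, -2.3]
width: 0.165
finger_force: 59.2
```

Run:
```python
from h import *
s=r.get_state();R=rot(s);e=s["eef_pos"];p,d=r.snapshot("wrist")
cv2.imwrite("pics/w5.png",cv2.convertScaleAbs(cv2.resize(p[80:280,150:350],None,fx=3,fy=3),alpha=1.8,beta=20))
P=cloud("wrist",d,s);np.save("pics/w5P.npy",P);T=(P-e)@R
for z in np.arange(.075,.165,.008):
    m=(abs(T[...,0])<.035)&(abs(T[...,1])<.03)&(abs(T[...,2]-z)<.004)
    if m.sum()>3:print(z.round(3),m.sum(),"x",np.percentile(T[m][:,0],[2,50,98]).round(4),"y",np.percentile(T[m][:,1],[2,50,98]).round(4))
P=cloud("scene",r.snapshot("scene")[1]);q=P[(abs(P[...,0]-e[0])<.04)&(abs(P[...,1]-e[1])<.04)&(P[...,2]>.075)&(P[...,2]<.14)]
print("scene low z",np.percentile(q[:,2],[0,2,5]))
b=q[q[:,2]<.118];print(len(b),rect(b))
```

```text
0.075 216 x [0.     0.0057 0.0076] y [-0.0062  0.0007  0.0082]
0.083 188 x [0.0031 0.0075 0.0089] y [-0.0063  0.0013  0.0083]
0.091 95 x [0.0056 0.0084 0.0093] y [-0.0048 -0.0005  0.0068]
0.099 101 x [0.0087 0.0099 0.0112] y [-0.0044  0.      0.0039]
0.107 90 x [0.0105 0.0118 0.0129] y [-0.0046 -0.0003  0.004 ]
0.115 79 x [0.0127 0.0135 0.0148] y [-0.0048 -0.0007  0.0034]
0.123 196 x [-0.0061  0.0089  0.0161] y [-0.0072  0.005   0.0087]
0.131 49 x [-0.0053  0.0112  0.0163] y [-0.0069  0.0043  0.0088]
0.139 46 x [-0.006   0.0142  0.0161] y [-0.0073  0.0003  0.0084]
0.147 20 x [-0.0002  0.014   0.0153] y [-0.007  -0.0013  0.0055]
scene low z [0.09517832 0.09764835 0.09886549]
61 (array([ 534.6, -187.9]), array([34.1, 14.6]), 3.68)
```

View pics/w5.png

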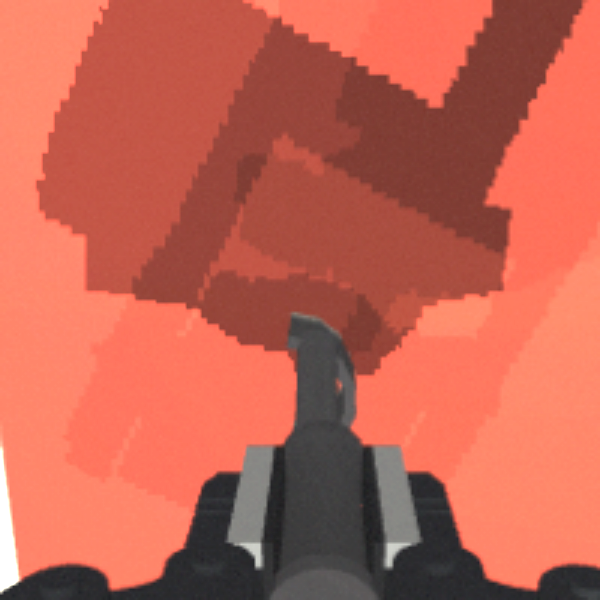

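The punch is upright, yaw 3.7° against the slab's 3.1°. The foot is 2 mm from the board's middle and about 33 mm above it. Handing in.

```bash
python3 -c "
from station import r
print(r.sign_off())"
```

```text
the job is handed in; nothing more can be done
None
```

I handed the job in at about 13.5 s (no verdict came back): the lid is back at its stop, and the gripper holds the strap-end punch upright and square to the board, 2 mm from its middle with the edge about 33 mm above it.

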